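# Match a keyed hub to the test shaft

## Task

Three steel hubs stand in the plywood rack; find the one whose keyway lines up with the key on the test shaft when its flange lies square between the yoke's two cheeks. Rack and yoke leave room for the fingers on different flats of the boss, so take that hub out, set it down on the black rubber mat and let go, then take it again across the other flats and lower it gently over the shaft, without dropping it, until its flange lies fully home on the yoke's base. Leave the other two hubs in the rack and everything else where it is.

Things in the scene. Friction and masses are not known exactly. Their poses are not given: they have to be found in the camera images.
- hub_a: Steel hub: flange 70 (its x) by 62 (y) by 12 mm; above it an octagonal boss, 52 mm across flats (flats face x and y), top 44 mm above the underside. Bore 30.4 mm along z, keyway 13 mm wide, 21 mm from axis to its bottom. Origin: centre of the underside. Keyway, from above, 45 degrees from +x towards +y. 0.35 to 0.7 kg.
- hub_b: Steel hub: flange 70 (its x) by 62 (y) by 12 mm; above it an octagonal boss, 52 mm across flats (flats face x and y), top 44 mm above the underside. Bore 30.4 mm along z, keyway 13 mm wide, 21 mm from axis to its bottom. Origin: centre of the underside. Keyway, from above, 45 degrees from +x towards -y (mirror image).
- hub_c: Steel hub: flange 70 (its x) by 62 (y) by 12 mm; above it an octagonal boss, 52 mm across flats (flats face x and y), top 44 mm above the underside. Bore 30.4 mm along z, keyway 13 mm wide, 21 mm from axis to its bottom. Origin: centre of the underside. Keyway along +x, to the middle of a 62 mm edge.
- rack: Fixed: plywood board 106 (x) by 320 (y) by 12 mm, two steel walls along y, 74 mm apart inside, tops 52 mm above the bench. The hubs stand on the board between them, in any order, about 108 mm apart along y, axes as the rack's within 0.05 rad. Fingers fit only on the boss flats that face along the channel (y). Origin: centre of the underside.
- mat: Fixed black rubber mat, 140 by 140 by 4 mm, flat on the bench, for setting things down. Origin: centre of the underside, its top 4 mm higher.
- yoke: Fixed blue-painted test yoke: base plate 130 (x) by 110 (y) by 10 mm; cheeks at its +y and -y sides, 66 mm apart inside, 70 mm long in x, tops 66 mm above the bench. Fingers fit between them only along x. In the middle a keyed shaft (see shaft_seat). Origin: centre of the underside, on the shaft's axis.
- shaft_seat (a point): Top of the yoke's base plate on the shaft's axis, 10 mm above the bench: the hub's origin must come here. Axes as the yoke's. Shaft upright, 28 mm diameter, 40 mm high from here, last 6 mm tapered. Its key is 11 mm wide, reaches 19.5 mm from the axis, 31 mm high, and points, from above, 45 degrees from the yoke's +x towards its +y.
- hammer: Hammer lying near the robot's side of the bench, about 25 cm long. Bystander, to be left alone. Origin on its underside.
- wrench: Wrench lying near the robot's side of the bench. Bystander, to be left alone. Origin on its underside.
- brush: Brush lying at the far right of the bench. Bystander, to be left alone. Origin on its underside.
- collar: Plain steel collar, 52 mm across, 18 mm high, no keyway, beyond the mat. Bystander, to be left alone. Origin on its underside.
- magnet: Welding magnet, 80 by 80 by 16 mm, beyond the rack. Bystander, to be left alone. Origin on its underside.
- angle_iron: Piece of angle iron, 120 mm long, 40 mm high, beyond the yoke. Bystander, to be left alone. Origin on its underside.
- spray_can: Spray can, 64 mm across, 190 mm high, left of the yoke. Bystander, to be left alone. Origin on its underside.
- jar: Glass jar, 70 mm across, 90 mm high, right of the rack. Bystander, to be left alone. Origin on its underside.
Mind the look-alikes: they are no part of the job. What is shaped like the hub_a but pink is not meant. What is shaped like the yoke but pink is not meant.

How it is judged:
By the outcome, as a careful person would: the job done as asked, in the order asked, and still so for the second after the job is handed in, with the robot touching nothing.
It also fails if it takes over 58 s, if anything falls off the work surface, if the arm or the gripper's body presses on something with over 40 N, if the wrist force passes 120 N, or if a joint passes its speed limit or range.

## Robot

A 6-joint arm with a two-finger parallel gripper is mounted at the origin on the work surface. World frame = base frame: x ahead of the robot, y to its left, z up, the work surface at z = 0. Lengths are in m, angles in degrees, forces in N, time in s.
With the tool pointing down it reaches from about 0.375 to 0.9 m from the base axis. Payload 3.1 kg.
Tool frame: the origin (TCP) lies on the centre line of the jaws, within the pads' length; the fingertips stand 25 mm ahead of it and the grasp point (between the pads) lies 6 mm ahead of it; y points along the fingers, x is the direction in which the jaws open and shut, and the axes are right-handed (so a half turn about y gives the same grasp; the last joint's range is limited). The gripper opens to 87 mm and grips with 3 to 60 N. Pads are 19 mm wide; open, the fingers measure 117 mm over their backs; the gripper's body (75 mm by 190 mm) begins 51 mm behind the grasp point.
Start: joints at [58.184, 30.224, 82.088, -0, 67.689, -10.227], TCP at [0.23, 0.581, 0.227] pointing down, gripper open.
Joint ranges: [-176.69, 176.69], [-43.24, 126.21], [12.49, 139.97], [-82, 262], [0, 151.66], [-163.58, 163.58]. Speed limits (degrees/s): [159.86, 159.86, 180, 180, 180, 180].

## Interface

Orientations are given as a 3x3 rotation matrix whose columns are the frame's x, y, z axes.
In Python, from rig import * gives the robot as it stands.
- The arm moves only by the tool play_rows, never from a script. Its argument "commands" is a list of rows, each a list of 2 entries, a list of its own where there are three numbers: the shift along the world's x, y, z in m, then the turn, a rotation vector about the world's x, y, z in rad. A call has 1 to 10 rows; each row is the pose to reach, as a shift and turn from the pose commanded when the call began; what a row does not reach only later rows make up. A row lasts 1/8 s, in which the tool goes at most 62.5 mm and 10.7 degrees, less where a joint would pass 70% of its speed; a pose out of reach is approached as far as the arm can. A call with a gripper value outside its range is refused whole. "gripper" is the finger opening in m, from 0 to 0.087, set as the call begins (left out, the last holds). The fingers move at their own pace and stop on an object; the grip force is fixed at half the most. Time passes only in rows, so rows that repeat a pose let the fingers close. It gives the time, the measured TCP pose, the force and the opening at its end, in the units of the state.
- read_state(): the state, without advancing time (a new reading comes with each control period).
- capture(name): name is "side" or "top" or "wrist"; returns a dict with "frame" (400x640x3 uint8, red, green, blue), "depth" (400x640 float32, m along the optical axis (not along the pixel's ray), 0 where there is no reading), "mtx" (3x3 intrinsics, pixels), "cam_to_world" (4x4, takes a point from camera to world coordinates); the wrist camera has in their place "hand_eye" (4x4, takes a point from camera to tool coordinates, whose origin is the TCP and whose axes are the tool frame's). Camera axes: x right, y down, z forward; pixel columns grow to the right and rows downward; lengths in m; the calibration is good to about 2 mm. A picture is of the moment at which its call begins: read the wrist's pose just before it.
- hand_in(): hands the job in, once; it reports no verdict.
The state is a dict: "time_s": time; "joint_positions": joint angles; "qvel": joint speeds; "tau": joint torques, N m; "position": TCP position; "tcp_rot": TCP orientation; "force": force on the tool from outside, world axes, zero at the start; "moment": the same for the moment, N m; "opening": opening from 0.0 (shut) to 1.0 (fully open).
Only numpy, scipy, OpenCV 4.12 (cv2) and the standard library are available. Lean on these libraries where they do the work, as an engineer would, in place of code of your own. Each camera call takes 0.05 s, during which the arm holds its last target. There are 200 camera calls.

## Working session

There is one attempt and no reset: what is moved stays moved. The work goes in short steps, Python scripts to look and compute and a tool call to move; the robot and the scene stay as the last step left them, time stands still between calls to the robot, and variables do not carry over. Pictures are saved under pics/ and viewed, about 8 in all and at most 12, crops included, and the job is handed in when it is done.

Besides the shell and the picture viewer there is one more tool, called as name([rows], argument=value, ...), one row to a line, values as JSON. play_rows: Moves the arm, as the interface text tells. Its arguments: {"type":"object","properties":{"commands":{"type":"array"},"gripper":{"type":"number"}},"required":["commands"]}

```bash
mkdir -p pics
cat > h.py <<'E'
from rig import *
import numpy as np, cv2
def pts(c,T=None):
    d=c["depth"];h,w=d.shape;u,v=np.meshgrid(np.arange(w),np.arange(h));K=c["mtx"]
    P=np.stack([(u-K[0,2])/K[0,0]*d,(v-K[1,2])/K[1,1]*d,d,np.ones_like(d)],-1)
    T=c["cam_to_world"] if T is None else T
    return (P@T.T)[...,:3]
def wristT(c,s):
    T=np.eye(4);T[:3,:3]=np.array(s["tcp_rot"]);T[:3,3]=s["position"];return T@c["hand_eye"]
def save(n,f): cv2.imwrite("pics/"+n+".png",cv2.cvtColor(f,cv2.COLOR_RGB2BGR))
E
python3 - <<'E'
from h import *
s=read_state();print(s)
c=capture("top");save("top",c["frame"]);np.savez("top.npz",**c)
d=capture("side");save("side",d["frame"]);np.savez("side.npz",**d)
print(c["cam_to_world"],c["mtx"]);print(d["cam_to_world"]);print(capture("wrist")["hand_eye"])
E
```

```text
{'time_s': 0.0, 'joint_positions': array([ 5.81851176e+01,  3.02794272e+01,  8.21596967e+01, -1.22771821e-03,
        6.76904153e+01, -1.02273932e+01]), 'qvel': array([-0.00247057, -0.00845537,  0.02028819, -0.02701285,  0.00887452,
       -0.05328901]), 'tau': array([-6.60623136e-04, -4.40035808e+01, -1.76593459e+01,  6.32800232e-02,
        5.82645438e-02, -1.94541612e-04]), 'position': array([0.22952111, 0.58050937, 0.22574833]), 'tcp_rot': array([[ 3.67912629e-01, -1.17503967e-03, -9.29859622e-01],
       [ 9.29857694e-01, -1.93164997e-03,  3.67914307e-01],
       [-2.22847722e-03, -9.99997444e-01,  3.81941258e-04]]), 'force': array([-0.20681961,  0.20117929,  0.19202319]), 'moment': array([ 0.00267233, -0.00119465,  0.00152558]), 'opening': 1.004812630835946}
[[ 0.02565988 -0.99363887  0.10965108  0.39284485]
 [-0.99936731 -0.02819959 -0.02167388  0.00274286]
 [ 0.02462812 -0.10902555 -0.99373381  1.54560337]
 [ 0.          0.          0.          1.        ]] [[453.96885604   0.         315.06249078]
 [  0.         453.96885604 194.1776041 ]
 [  0.           0.           1.        ]]
[[-0.99925847 -0.00189959  0.03845655  0.49962372]
 [-0.03240497  0.58091525 -0.81331875  1.36741282]
 [-0.02079502 -0.81396183 -0.58054604  1.00853867]
 [ 0.          0.          0.          1.        ]]
[[ 9.99999583e-01  8.65110065e-04  2.92022818e-04  9.68059413e-04]
 [-3.23972313e-05 -2.86006528e-01  9.58227668e-01 -1.58440455e-01]
 [ 9.12492833e-04 -9.58227279e-01 -2.86006381e-01  7.91810114e-02]
 [ 0.00000000e+00  0.00000000e+00  0.00000000e+00  1.00000000e+00]]
```

View pics/top.png

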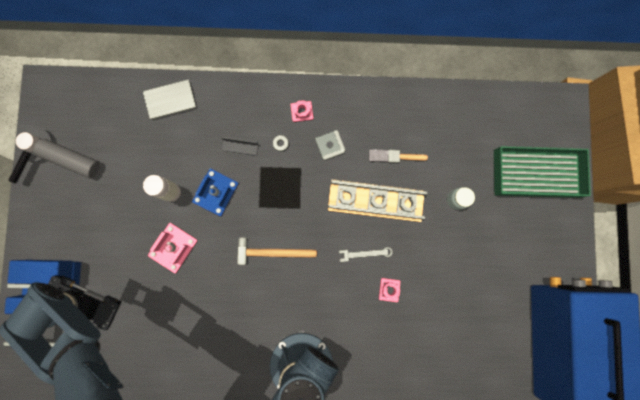

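The top view shows the rack with three hubs at (347,196), (378,200) and (408,204), the mat at (280,187), and the blue yoke at (215,191). The look-alikes are a pink yoke (172,247) and pink hubs at (302,110) and (390,290). Next I measure rough positions.

```bash
cat > m.py <<'E'
from h import *
for n in ("top","side"):
    c=dict(np.load(n+".npz"));P=pts(c);f=cv2.cvtColor(c["frame"],cv2.COLOR_RGB2HSV)
    X,Y,Z=P[...,0],P[...,1],P[...,2]
    roi=(X>.3)&(X<.9)&(abs(Y)<.5)&(c["depth"]>0)
    ms={"blue":roi&(f[...,0]>100)&(f[...,0]<125)&(f[...,1]>150)&(Z>0.0)&(Z<.09),
        "ply":roi&(f[...,0]>10)&(f[...,0]<30)&(f[...,1]>70)&(Z<.03)&(Y<-.1),
        "rackall":roi&(Z>.008)&(Z<.075)&(X>.42)&(X<.63)&(Y<-.1)&(Y>-.46),
        "black":roi&(f[...,2]<30)&(Z<.02)&(X>.45)}
    for k,m in ms.items():
        m=cv2.morphologyEx(m.astype(np.uint8),cv2.MORPH_CLOSE,np.ones((5,5)))&roi
        nn,l,st,ce=cv2.connectedComponentsWithStats(m)
        for i in range(1,nn):
            if st[i,4]<150: continue
            q=P[l==i];r=cv2.minAreaRect(q[:,:2].astype(np.float32))
            print(n,k,st[i],"c",np.round(r[0],4),"sz",np.round(r[1],3),"ang",round(r[2],1),"z",np.round(np.percentile(q[:,2],[5,50,95]),3))
E
python3 m.py
```

```text
top blue [196 172  42  43 967] c [0.5593 0.3075] sz [0.105 0.126] ang 65.1 z [0.005 0.011 0.067]
top ply [400 153  28   8 193] c [ 0.7039 -0.3682] sz [0.1   0.026] ang 88.4 z [-0.003  0.016  0.022]
top ply [ 335  187   90   36 1146] c [ 0.5368 -0.2538] sz [0.301 0.093] ang 84.6 z [0.003 0.012 0.051]
top rackall [ 336  180   92   49 2748] c [ 0.5328 -0.2495] sz [0.305 0.151] ang 88.6 z [0.007 0.023 0.057]
side rackall [ 305  137   37   52 1345] c [ 0.5504 -0.2671] sz [0.393 0.125] ang 88.4 z [0.011 0.04  0.058]
```

View pics/side.png

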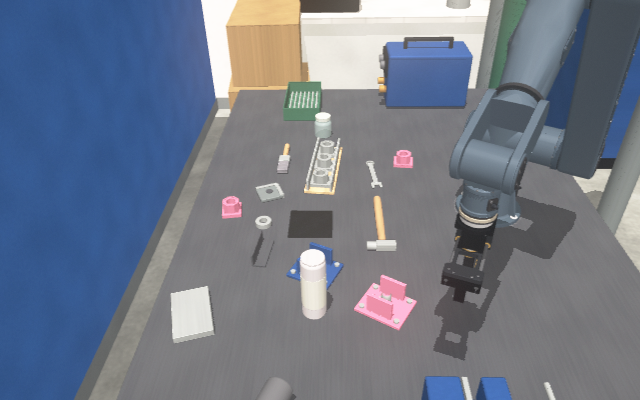

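play_rows([
  [[0.16,-0.14,0.06],[0,0,0]],
  [[0.33,-0.273,0.06],[0,0,0]],
  [[0.33,-0.273,0.06],[0,0,0]],
  [[0.33,-0.273,0.06],[0,0,0]],
  [[0.33,-0.273,0.06],[0,0,0]],
  [[0.33,-0.273,0.06],[0,0,0]],
  [[0.33,-0.273,0.06],[0,0,0]],
  [[0.33,-0.273,0.06],[0,0,0]],
  [[0.33,-0.273,0.06],[0,0,0]],
  [[0.33,-0.273,0.06],[0,0,0]],
], gripper=0.087)

```text
time_s: 1.4
position: [0.5585, 0.3091, 0.2863]
tcp_rot: [[0.366, -0.002, -0.93], [0.93, -0.0, 0.366], [-0.001, -1.0, 0.001]]
force: [0.6, -0.5, -0.6]
opening: 1.002
```

```bash
cat > snap.py <<'E'
import sys
from h import *
n=sys.argv[1]
s=read_state();c=capture("wrist");T=wristT(c,s)
np.savez(n+".npz",T=T,**c);save(n,c["frame"]);print(s["time_s"],s["position"],np.degrees(np.arctan2(s["tcp_rot"][1][0],s["tcp_rot"][0][0])),np.linalg.norm(s["qvel"]),T[:3,3],c["mtx"][0])
E
python3 snap.py yoke
```

```text
1.4 [0.55845574 0.30907839 0.28634086] 68.5094358736147 0.5373028700486143 [0.48537751 0.33901742 0.44488556] [289.66567948   0.         323.3955092 ]
```

View pics/yoke.png

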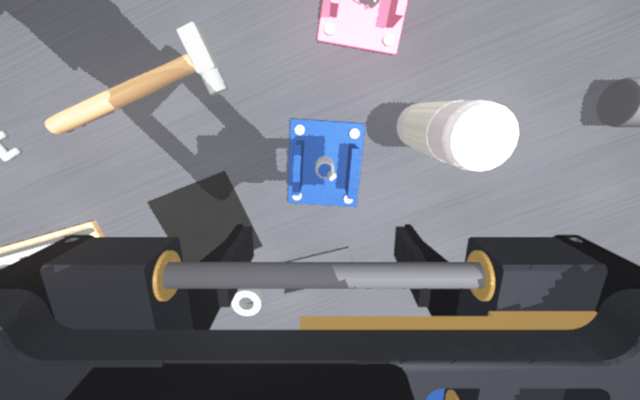

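The wrist view shows the yoke's base at (326,165), its cheeks to left and right, the shaft top at (326,167) with the key towards lower right (332,176), and the can at (470,135). I now measure the yoke, can and mat.

```bash
cat > my.py <<'E'
from h import *
c=dict(np.load("yoke.npz"));T=c["T"];P=pts(c,T);f=cv2.cvtColor(c["frame"],cv2.COLOR_RGB2HSV);ok=c["depth"]>0
def rect(m,name,mn=30):
    nn,l,st,ce=cv2.connectedComponentsWithStats((m&ok).astype(np.uint8))
    for i in range(1,nn):
        if st[i,4]>=mn:
            q=P[l==i];r=cv2.minAreaRect(q[:,:2].astype(np.float32));print(name,st[i],"c",np.round(r[0],4),"sz",np.round(r[1],4),"ang",round(r[2],2),"z",np.round(np.percentile(q[:,2],[5,50,95]),4),"mean",np.round(q.mean(0),4))
Z=P[...,2];blue=(f[...,0]>100)&(f[...,0]<128)&(f[...,1]>130)
near=np.hypot(P[...,0]-.559,P[...,1]-.308)<.1
rect(near&(Z>-.05)&(Z<.02)&blue,"base");rect(near&(Z>.055)&(Z<.075),"cheek")
sh=np.hypot(P[...,0]-.559,P[...,1]-.308)<.03
rect(sh&(Z>.047)&(Z<.06),"shaft>47",10);rect(sh&(Z>.035)&(Z<.06),"shaft>35",10)
rect((Z>.16)&(Z<.22),"can")
rect((f[...,2]<45)&(Z<.02)&(Z>-.01)&(P[...,1]<.25)&(P[...,1]>0),"mat",800)
v=(slice(140,200),slice(285,370))
print(np.round(Z[150:190:3,312:345:3]*1000).astype(int))
K=c["mtx"]
# base blue outline by rays on z=10mm
m=(blue&near&(Z<.025)|near&(Z>.02)&blue).astype(np.uint8)
img=cv2.resize(c["frame"][130:205,280:375],None,fx=8,fy=8,interpolation=cv2.INTER_CUBIC);save("yokecrop",img)
E
python3 my.py
```

```text
base [ 288  119   77   88 4073] c [0.5628 0.3098] sz [0.1086 0.1284] ang 64.8 z [0.0091 0.0105 0.0119] mean [0.5572 0.3112 0.0106]
base [319 164  12  13  98] c [0.5699 0.3058] sz [0.0149 0.0176] ang 40.66 z [0.0092 0.0106 0.0116] mean [0.5702 0.3061 0.0105]
cheek [292 143  10  53 418] c [0.5468 0.2757] sz [0.0101 0.0695] ang 64.76 z [0.0626 0.0663 0.0675] mean [0.5459 0.2766 0.0659]
cheek [347 147  13  53 430] c [0.5795 0.3443] sz [0.0102 0.0704] ang 64.84 z [0.0597 0.0663 0.0677] mean [0.5777 0.3445 0.0657]
shaft>47 [316 161  18  18  77] c [0.563 0.31 ] sz [0.0232 0.0241] ang 40.81 z [0.0473 0.0486 0.0509] mean [0.5608 0.311  0.0489]
shaft>35 [315 159  22  22 195] c [0.5657 0.3113] sz [0.0332 0.0267] ang 18.73 z [0.0376 0.0463 0.0501] mean [0.5635 0.3123 0.0453]
can [ 435  100   84   71 4693] c [0.559  0.4575] sz [0.0609 0.0608] ang 27.65 z [0.1697 0.1902 0.1915] mean [0.5558 0.4547 0.1872]
[[10  9 11  9  9 11 10 10 11 11  9]
 [11 11 10 10 10 11 12 11 11 11 11]
 [ 9 11 11  9 14 13 11 11  9  9 11]
 [11 10 17 33 39 39 27 12 11 11 10]
 [10 10 46 47 49 50 47 19 10 11 10]
 [10 10 49 10 11 11 50 45 10 10 11]
 [10 46 11 11 11 10 11 47 11 10 11]
 [10 12 10  9  9 11 16 48  9 11 12]
 [10  9 48 11  9 10 37 38 28 11 11]
 [ 9 10 10 48 52 49 40 41 12 10 11]
 [10 11 10 10 11 11 38 11 11 11 10]
 [10 10 10 11 10 11 10 10 12 11 10]
 [11 10 10 10 10 13 10 11  9 11 11]
 [10 11 10 10 10 11 11 11 12 10 11]]
```

View pics/yokecrop.png

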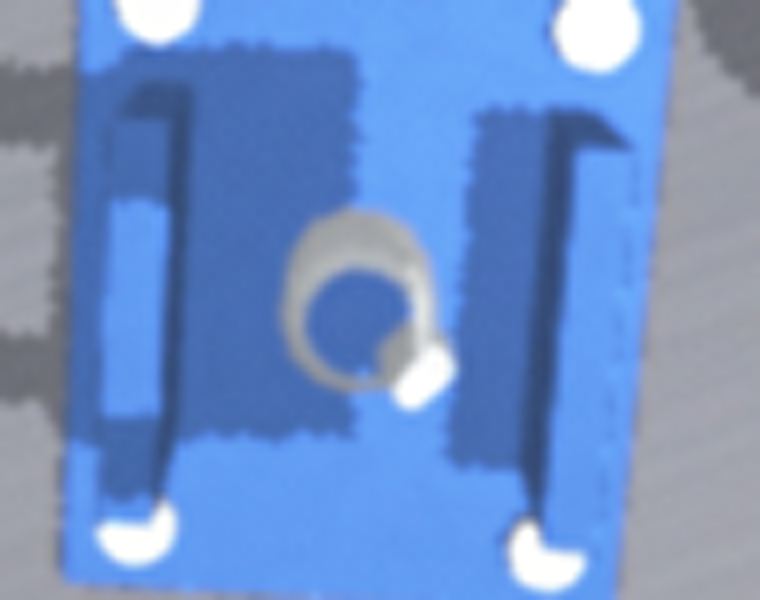

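play_rows([
  [[0.01,-0.28,-0.03],[0,0,0.14]],
  [[0.01,-0.28,-0.03],[0,0,0.28]],
  [[0.01,-0.56,-0.07],[0,0,0.28]],
  [[0.01,-0.56,-0.07],[0,0,0.28]],
  [[0.01,-0.56,-0.07],[0,0,0.28]],
  [[0.01,-0.56,-0.07],[0,0,0.28]],
  [[0.01,-0.56,-0.07],[0,0,0.28]],
  [[0.01,-0.56,-0.07],[0,0,0.28]],
  [[0.01,-0.56,-0.07],[0,0,0.28]],
  [[0.01,-0.56,-0.07],[0,0,0.28]],
])

```text
time_s: 2.7
position: [0.5699, -0.2554, 0.216]
tcp_rot: [[0.1, 0.0, -0.995], [0.995, -0.001, 0.1], [-0.001, -1.0, -0.0]]
force: [0.2, -0.0, 1.0]
opening: 0.999
```

play_rows([
  [[0,0,0],[0,0,0]],
  [[0,0,0],[0,0,0]],
  [[0,0,0],[0,0,0]],
])

```text
time_s: 3.08
position: [0.5702, -0.2501, 0.2172]
tcp_rot: [[0.094, 0.0, -0.996], [0.996, 0.0, 0.094], [0.0, -1.0, -0.0]]
force: [-0.6, -0.3, 0.5]
opening: 0.997
```

```bash
python3 snap.py rack
```

```text
3.075 [ 0.57022934 -0.25005016  0.21715201] 84.59400012796642 0.42019551269953453 [ 0.49176531 -0.24152485  0.37557501] [289.66567948   0.         323.3955092 ]
```

View pics/rack.png

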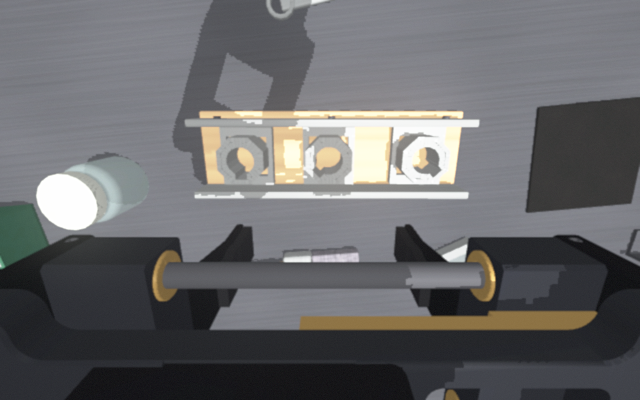

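The rack hubs appear at (242,157), (330,157) and (423,156). I measure each boss top and make one enlarged crop.

```bash
cat > mr.py <<'E'
from h import *
c=dict(np.load("rack.npz"));P=pts(c,c["T"]);Z=P[...,2];f=cv2.cvtColor(c["frame"],cv2.COLOR_RGB2HSV)
w=np.zeros(Z.shape,bool);w[125:190,190:480]=1
def rect(m,name,mn=30):
    nn,l,st,ce=cv2.connectedComponentsWithStats(m.astype(np.uint8))
    for i in range(1,nn):
        if st[i,4]>=mn:
            q=P[l==i];r=cv2.minAreaRect(q[:,:2].astype(np.float32));print(name,st[i],"c",np.round(r[0],4),"sz",np.round(r[1],4),"ang",round(r[2],2),"z",np.round(np.percentile(q[:,2],[5,50,95]),4))
            if name=="boss":
                cc=np.array(r[0]);n=(Z>.048)&(abs(P[...,0]-cc[0])<.04)&(abs(P[...,1]-cc[1])<.04)
                low=(Z<.045)&(np.hypot(P[...,0]-cc[0],P[...,1]-cc[1])<.0225)
                d=P[low][:,:2]-cc;rr=np.hypot(*d.T);k=d[rr>.0165];print("  keyway ang",np.degrees(np.arctan2(*k.mean(0)[::-1])),len(k),"bore c",cv2.minEnclosingCircle(P[low][rr<.0165][:,:2].astype(np.float32)))
rect(w&(Z>.0535)&(Z<.06),"boss")
rect(w&(Z>.019)&(Z<.029),"flange")
W=np.zeros(Z.shape,bool);W[105:205,180:485]=1
rect(W&(Z>.046)&(Z<.0535)&~cv2.dilate((w&(Z>.0535)).astype(np.uint8),np.ones((9,9))).astype(bool),"wall",100)
mm=(f[...,2]<45)&(P[...,1]>-.1)&(abs(Z)<.02)&(np.arange(640)>500)[None,:];mm[:90]=0;rect(mm,"mat",500)
save("rackcrop",cv2.resize(c["frame"][105:205,180:480],None,fx=2.66,fy=2.66,interpolation=cv2.INTER_CUBIC))
E
python3 mr.py
```

```text
boss [ 216  137   48   47 1188] c [ 0.5402 -0.3397] sz [0.0522 0.0519] ang 82.99 z [0.0547 0.0561 0.0574]
  keyway ang -19.31899291082661 86 bore c ((0.5413161516189575, -0.3419222831726074), 0.01544578280299902)
boss [ 306  137   47   47 1165] c [ 0.5493 -0.2407] sz [0.0512 0.0522] ang 83.83 z [0.0548 0.0562 0.0575]
  keyway ang -43.4902033785414 87 bore c ((0.5504946708679199, -0.2411293089389801), 0.015663348138332367)
boss [ 401  137   50   47 1206] c [ 0.5592 -0.1337] sz [0.0524 0.0521] ang 84.1 z [0.0547 0.0561 0.0575]
  keyway ang 43.75418051024425 151 bore c ((0.5609626770019531, -0.13046520948410034), 0.015190942212939262)
flange [ 203  127  256   60 1528] c [ 0.5512 -0.2377] sz [0.3184 0.0722] ang 84.59 z [0.0214 0.0244 0.0274]
flange [303 127  52  57 943] c [ 0.5492 -0.241 ] sz [0.0621 0.0689] ang 84.62 z [0.023  0.0245 0.0257]
flange [389 127  57  57 973] c [ 0.5593 -0.1334] sz [0.0637 0.0689] ang 84.65 z [0.0216 0.0245 0.0259]
flange [424 147  10  25  78] c [ 0.5641 -0.1186] sz [0.0085 0.0289] ang 85.39 z [0.0194 0.0241 0.0281]
flange [234 148  13  27  70] c [ 0.5463 -0.3506] sz [0.0326 0.0072] ang 13.22 z [0.0194 0.0237 0.0281]
flange [315 159  26  14  44] c [ 0.5617 -0.2419] sz [0.0073 0.0322] ang 11.43 z [0.0202 0.0238 0.0285]
wall [185 119 295   8 928] c [ 0.5087 -0.2343] sz [0.3196 0.0075] ang 84.64 z [0.0508 0.0522 0.0532]
wall [ 194  190  275    9 2032] c [ 0.5905 -0.2418] sz [0.3198 0.0091] ang 84.62 z [0.0488 0.0522 0.0533]
```

View pics/rackcrop.png

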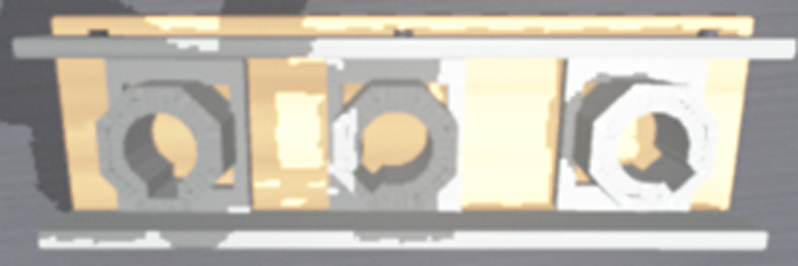

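Candidates, in rack.png pixels:
- Left (242,157): keyway straight along +x, so hub_c.
- Middle (330,157): keyway at -43° world, turned towards -y, so hub_b.
- Right (423,156): keyway about +44°, turned towards +y. This matches the yoke (yaw -25.2°, key about +20°), so it is hub_a.

The crop confirms this. I take the right hub at (0.559,-0.134), jaws at yaw 84.5°.

play_rows([
  [[-0.005,0.06,-0.02],[0,0,0]],
  [[-0.011,0.118,-0.06],[0,0,0]],
  [[-0.011,0.118,-0.1],[0,0,0]],
  [[-0.011,0.118,-0.13],[0,0,0]],
  [[-0.011,0.118,-0.15],[0,0,0]],
  [[-0.011,0.118,-0.164],[0,0,0]],
  [[-0.011,0.118,-0.164],[0,0,0]],
  [[-0.011,0.118,-0.164],[0,0,0]],
])

```text
time_s: 4.12
position: [0.5596, -0.1341, 0.0535]
tcp_rot: [[0.097, 0.001, -0.995], [0.995, -0.001, 0.097], [-0.001, -1.0, -0.002]]
force: [0.9, 0.4, 0.3]
opening: 0.998
```

play_rows([
  [[0,0,0],[0,0,0]],
  [[0,0,0],[0,0,0]],
  [[0,0,0],[0,0,0]],
  [[0,0,0],[0,0,0]],
  [[0,0,0],[0,0,0]],
  [[0,0,0],[0,0,0]],
], gripper=0.045)

```text
time_s: 4.88
position: [0.5591, -0.1342, 0.0529]
tcp_rot: [[0.096, 0.0, -0.995], [0.995, -0.001, 0.096], [-0.0, -1.0, -0.0]]
force: [-0.3, -1.1, 1.2]
opening: 0.593
```

Run:
```python
from h import *
s=read_state();print(s["position"],s["force"],s["moment"],s["opening"]*87,s["joint_positions"])
c=dict(np.load("top.npz"));f=c["frame"].astype(int)
m=(f.max(2)<22).astype(np.uint8);m[:155]=0;m[220:]=0;m[:,:245]=0;m[:,315:]=0
n,l,st,ce=cv2.connectedComponentsWithStats(m);i=1+st[1:,4].argmax();print(st[i],ce[i])
T=c["cam_to_world"];K=c["mtx"];px=np.argwhere(l==i)[:,::-1]
r=np.c_[px,np.ones(len(px))]@np.linalg.inv(K).T@T[:3,:3].T;t=(0.004-T[2,3])/r[:,2:];w=T[:3,3]+t*r
print(cv2.minAreaRect(w[:,:2].astype(np.float32)))
```

```text
[ 0.55907617 -0.13418668  0.05286628] [-0.27067758 -1.06619895  1.18296942] [-0.19310353  0.10369591  0.06464396] 51.58718117436384 [-2.46181988e+01  4.07008202e+01  9.67905789e+01 -2.68960125e-02
  4.24789596e+01 -1.09063092e+02]Traceback (most recent call last):
  File "<stdin>", line 5, in <module>
ValueError: attempt to get argmax of an empty sequence
```

play_rows([
  [[0,0,0.02],[0,0,0]],
  [[0,0,0.06],[0,0,0]],
  [[0,0,0.1],[0,0,0]],
  [[0,0,0.1],[0,0,0]],
])

```text
time_s: 5.38
position: [0.5607, -0.1344, 0.1549]
tcp_rot: [[0.097, 0.006, -0.995], [0.995, -0.002, 0.097], [-0.002, -1.0, -0.006]]
force: [0.5, 0.7, -3.8]
opening: 0.59
```

Run:
```python
from h import *
s=read_state();print(s["position"],s["force"],s["moment"],s["opening"]*87)
c=dict(np.load("top.npz"));f=c["frame"].astype(int)
print(f[187,280],f[187,310])
m=(f.max(2)<(f[187,280].max()+f[187,310].max())/2).astype(np.uint8);m[:155]=0;m[220:]=0;m[:,:245]=0;m[:,315:]=0
n,l,st,ce=cv2.connectedComponentsWithStats(m);i=1+st[1:,4].argmax();print(st[i],ce[i])
T=c["cam_to_world"];K=c["mtx"];px=np.argwhere(l==i)[:,::-1]
r=np.c_[px,np.ones(len(px))]@np.linalg.inv(K).T@T[:3,:3].T;t=(0.004-T[2,3])/r[:,2:];w=T[:3,3]+t*r
print(cv2.minAreaRect(w[:,:2].astype(np.float32)))
```

```text
[ 0.56065392 -0.13436089  0.15493982] [ 0.54873242  0.74475125 -3.78869061] [-0.0376975   0.01943653 -0.00132662] 51.3442031632997
[40 38 34] [101  97  91]
[ 259  167   42   42 1665] [279.63723724 187.49249249]
((0.5828007459640503, 0.09095066040754318), (0.14113523066043854, 0.13964810967445374), 1.5822452306747437)
```

play_rows([
  [[0.006,0.055,0],[0,0,-0.13]],
  [[0.012,0.11,0],[0,0,-0.27]],
  [[0.018,0.165,0],[0,0,-0.4]],
  [[0.024,0.225,0],[0,0,-0.517]],
  [[0.024,0.225,-0.04],[0,0,-0.517]],
  [[0.024,0.225,-0.08],[0,0,-0.517]],
  [[0.024,0.225,-0.1],[0,0,-0.517]],
  [[0.024,0.225,-0.104],[0,0,-0.517]],
  [[0.024,0.225,-0.106],[0,0,-0.517]],
  [[0.024,0.225,-0.107],[0,0,-0.517]],
])

```text
time_s: 6.62
position: [0.5837, 0.091, 0.0462]
tcp_rot: [[0.576, 0.002, -0.817], [0.817, -0.0, 0.576], [0.001, -1.0, -0.002]]
force: [-0.1, 0.5, -4.1]
opening: 0.587
```

play_rows([
  [[0,0,-0.0005],[0,0,0]],
  [[0,0,-0.001],[0,0,0]],
  [[0,0,-0.001],[0,0,0]],
])

```text
time_s: 7.0
position: [0.5831, 0.0911, 0.0451]
tcp_rot: [[0.576, 0.001, -0.817], [0.817, -0.0, 0.576], [0.0, -1.0, -0.001]]
force: [0.5, -0.6, -3.5]
opening: 0.596
```

play_rows([
  [[0,0,-0.0005],[0,0,0]],
  [[0,0,-0.001],[0,0,0]],
  [[0,0,-0.001],[0,0,0]],
])

```text
time_s: 7.38
position: [0.5831, 0.0911, 0.0448]
tcp_rot: [[0.576, 0.001, -0.818], [0.818, -0.0, 0.576], [0.0, -1.0, -0.001]]
force: [-1.9, 0.3, 5.4]
opening: 0.591
```

play_rows([
  [[0,0,-0.0005],[0,0,0]],
  [[0,0,-0.001],[0,0,0]],
  [[0,0,-0.001],[0,0,0]],
])

```text
time_s: 7.75
position: [0.5831, 0.0911, 0.0448]
tcp_rot: [[0.576, 0.001, -0.818], [0.818, -0.0, 0.576], [0.0, -1.0, -0.001]]
force: [-2.4, -0.5, 12.3]
opening: 0.591
```

play_rows([
  [[0,0,0.001],[0,0,0]],
  [[0,0,0.0015],[0,0,0]],
  [[0,0,0.0015],[0,0,0]],
  [[0,0,0.0015],[0,0,0]],
  [[0,0,0.0015],[0,0,0]],
  [[0,0,0.04],[0,0,0]],
  [[0,0,0.09],[0,0,0]],
  [[0,0,0.14],[0,0,0.18]],
  [[0,0,0.16],[0,0,0.36]],
  [[0,0,0.16],[0,0,0.54]],
], gripper=0.087)

```text
time_s: 9.0
position: [0.5843, 0.0912, 0.2053]
tcp_rot: [[0.068, 0.005, -0.998], [0.998, -0.0, 0.068], [0.0, -1.0, -0.005]]
force: [0.0, 0.1, -0.2]
opening: 1.002
```

play_rows([
  [[0,0,0],[0,0,0.18]],
  [[0,0,0],[0,0,0.36]],
  [[0,0,0],[0,0,0.54]],
  [[0,0,0],[0,0,0.72]],
  [[0,0,0],[0,0,0.9]],
  [[0,0,0],[0,0,1.031]],
  [[0,0,0],[0,0,1.031]],
  [[0,0,0],[0,0,1.031]],
  [[0,0,0],[0,0,1.031]],
])

```text
time_s: 10.12
position: [0.5829, 0.0912, 0.2027]
tcp_rot: [[-0.817, -0.0, -0.577], [0.577, 0.0, -0.817], [0.0, -1.0, 0.0]]
force: [-0.1, -0.1, -0.0]
opening: 0.998
```

```bash
python3 snap.py mat
cat > mm.py <<'E'
from h import *
c=dict(np.load("mat.npz"));P=pts(c,c["T"]);Z=P[...,2]
near=np.hypot(P[...,0]-.583,P[...,1]-.091)<.06
def rect(m,name,mn=60):
    nn,l,st,ce=cv2.connectedComponentsWithStats(m.astype(np.uint8))
    for i in range(1,nn):
        if st[i,4]>=mn:
            q=P[l==i];r=cv2.minAreaRect(q[:,:2].astype(np.float32));print(name,st[i],"c",np.round(r[0],4),"sz",np.round(r[1],4),"ang",round(r[2],2),"z",np.round(np.percentile(q[:,2],[5,50,95]),4))
rect(near&(Z>.044)&(Z<.053),"boss");rect(near&(Z>.0115)&(Z<.02),"flange")
E
python3 mm.py
```

```text
10.125 [0.58288901 0.09115996 0.20271132] 144.78501492170338 0.4518082138327968 [0.53738114 0.02809503 0.36115175] [289.66567948   0.         323.3955092 ]
boss [ 300  157   47   47 1194] c [0.5831 0.0921] sz [0.0524 0.0517] ang 54.96 z [0.0464 0.0482 0.0495]
flange [294 149  59  50 983] c [0.5828 0.0918] sz [0.0616 0.0701] ang 54.79 z [0.0152 0.0164 0.0177]
```

View pics/mat.png

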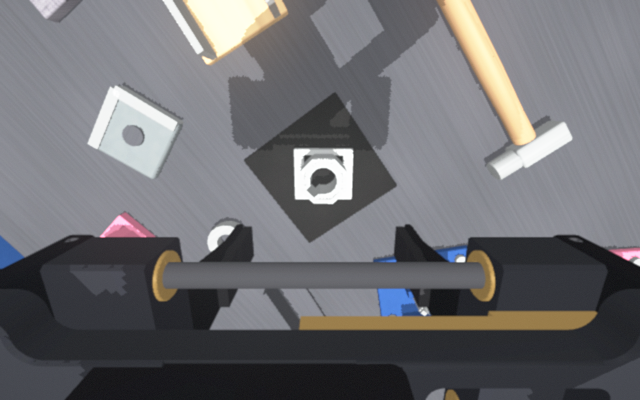

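The hub stands on the mat at (323,177) in the image. Its 70 mm side lies along the jaws and the keyway points lower-left, as expected. I regrasp it across the other flats.

play_rows([
  [[0,0,-0.05],[0,0,0]],
  [[0,0,-0.1],[0,0,0]],
  [[0,0,-0.13],[0,0,0]],
  [[0,0,-0.15],[0,0,0]],
  [[0,0,-0.158],[0,0,0]],
  [[0,0,-0.158],[0,0,0]],
  [[0,0,-0.158],[0,0,0]],
])

```text
time_s: 11.05
position: [0.5837, 0.0911, 0.0457]
tcp_rot: [[-0.818, 0.002, -0.576], [0.576, -0.0, -0.818], [-0.002, -1.0, -0.001]]
force: [-0.2, -0.6, 0.2]
opening: 0.999
```

play_rows([
  [[0,0,0],[0,0,0]],
  [[0,0,0],[0,0,0]],
  [[0,0,0],[0,0,0]],
  [[0,0,0],[0,0,0]],
  [[0,0,0],[0,0,0]],
  [[0,0,0],[0,0,0]],
], gripper=0.045)

```text
time_s: 11.8
position: [0.5831, 0.0911, 0.0448]
tcp_rot: [[-0.818, 0.0, -0.576], [0.576, -0.0, -0.818], [-0.0, -1.0, -0.0]]
force: [1.0, -0.2, 1.0]
opening: 0.588
```

play_rows([
  [[0,0,0.02],[0,0,0]],
  [[0,0,0.06],[0,0,0]],
  [[0,0,0.1],[0,0,0]],
  [[0,0,0.1],[0,0,0]],
  [[0,0,0.1],[0,0,0]],
])

```text
time_s: 12.42
position: [0.5813, 0.0912, 0.1432]
tcp_rot: [[-0.818, -0.004, -0.576], [0.576, 0.0, -0.818], [0.003, -1.0, 0.002]]
force: [-0.4, -0.0, -4.0]
opening: 0.59
```

Run:
```python
from h import *
s=read_state();print(s["time_s"],s["position"],s["tcp_rot"],s["force"],s["opening"]*87,s["joint_positions"])
```

```text
12.425 [0.58129697 0.09119225 0.14317679] [[-8.17524035e-01 -3.64609980e-03 -5.75882938e-01]
 [ 5.75886384e-01  1.26661386e-04 -8.17529728e-01]
 [ 3.05373711e-03 -9.99993345e-01  1.99619050e-03]] [-0.40695383 -0.04717776 -4.02395266] 51.29037945264638 [-1.95804815e+00  3.35914347e+01  9.17314704e+01  1.40677973e-04
  5.48861274e+01 -1.46796386e+02]
```

play_rows([
  [[-0.005,0.055,0],[0,0,0.05]],
  [[-0.01,0.11,0],[0,0,0.1]],
  [[-0.015,0.165,0],[0,0,0.14]],
  [[-0.02,0.219,0],[0,0,0.1745]],
  [[-0.02,0.219,0],[0,0,0.1745]],
  [[-0.02,0.219,-0.015],[0,0,0.1745]],
  [[-0.02,0.219,-0.03],[0,0,0.1745]],
  [[-0.02,0.219,-0.03],[0,0,0.1745]],
  [[-0.02,0.219,-0.03],[0,0,0.1745]],
])

```text
time_s: 13.55
position: [0.5632, 0.3092, 0.1144]
tcp_rot: [[-0.904, -0.001, -0.426], [0.426, -0.0, -0.904], [0.0, -1.0, 0.0]]
force: [-0.9, -0.1, -4.3]
opening: 0.589
```

```bash
python3 snap.py over
python3 - <<'E'
from h import *
c=dict(np.load("over.npz"));P=pts(c,c["T"]);Z=P[...,2]
near=np.hypot(P[...,0]-.563,P[...,1]-.31)<.1
nn,l,st,ce=cv2.connectedComponentsWithStats((near&(Z>.058)&(Z<.0735)).astype(np.uint8))
for i in range(1,nn):
    if st[i,4]>60:
        q=P[l==i];print("cheek?",st[i],cv2.minAreaRect(q[:,:2].astype(np.float32)),np.percentile(q[:,2],[5,50,95]))
d=capture("side");save("side2",cv2.resize(d["frame"][200:330,240:400],None,fx=5,fy=4.6))
f=c["frame"];save("both",np.vstack([f[:330],np.zeros((1,640,3),np.uint8),cv2.resize(d["frame"][225:295,260:390],(480,258)) if False else np.hstack([cv2.resize(d["frame"][215:295,260:380],(390,260),interpolation=cv2.INTER_CUBIC),np.zeros((260,250,3),np.uint8)])]))
E
```

```text
13.55 [0.56324919 0.30919276 0.11438812] 154.7553323666277 1.255668535865779 [0.52960613 0.23928749 0.27285703] [289.66567948   0.         323.3955092 ]
cheek? [ 275  156   97   16 1440] ((0.5467913150787354, 0.27519604563713074), (0.01008998416364193, 0.06994219869375229), 64.8101806640625) [0.06157834 0.06630641 0.06746672]
```

View pics/both.png

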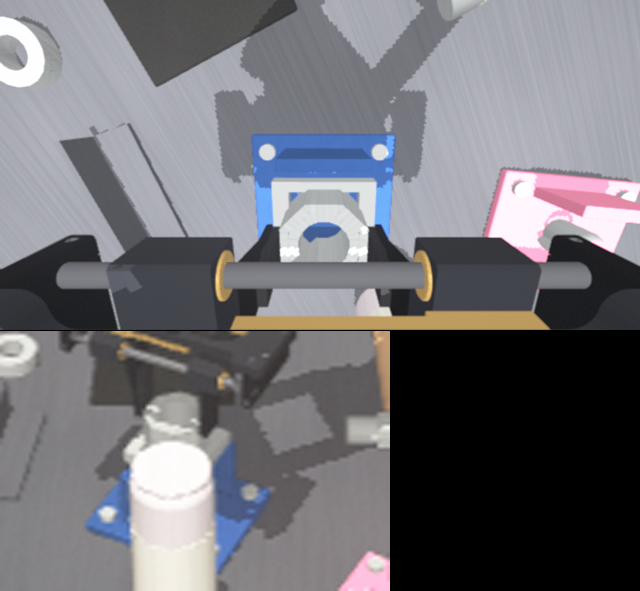

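Run:
```python
from h import *
c=dict(np.load("over.npz"));P=pts(c,c["hand_eye"]);W=pts(c,c["T"]);Z=W[...,2]
near=np.hypot(W[...,0]-.563,W[...,1]-.31)<.06
def rep(m,n):
    nn,l,st,ce=cv2.connectedComponentsWithStats(m.astype(np.uint8))
    for i in range(1,nn):
        if st[i,4]>80:
            q=P[l==i];print(n,st[i],"x",q[:,0].min().round(4),q[:,0].max().round(4),"z",q[:,2].min().round(4),q[:,2].max().round(4),"h",np.median(Z[l==i]).round(4),"ang",round(cv2.minAreaRect(q[:,[0,2]].astype(np.float32))[2],2))
rep(near&(Z>.06)&(Z<.072),"cheek");rep(near&(Z>.079)&(Z<.093),"flange");rep(near&(Z>.112)&(Z<.124),"bosstop")
```

```text
cheek [ 275  157   97   15 1437] x -0.0346 0.0353 z 0.0327 0.0428 h 0.0663 ang 0.01
flange [ 271  179  106   47 2392] x -0.0343 0.0359 z -0.0012 0.0306 h 0.086 ang 89.99
flange [301 230  45  25 400] x -0.015 0.0156 z -0.0207 -0.0046 h 0.0864 ang 18.12
bosstop [ 263  201  123   61 3332] x -0.034 0.0355 z -0.0142 0.0255 h 0.1176 ang 89.61
```

The wrist and hub view agrees: flange and cheek are centred within 0.5 mm in both directions and the angle difference is about 0°. I lower slowly.

play_rows([
  [[0,0,-0.007],[0,0,0]],
  [[0,0,-0.014],[0,0,0]],
  [[0,0,-0.02],[0,0,0]],
  [[0,0,-0.023],[0,0,0]],
  [[0,0,-0.026],[0,0,0]],
  [[0,0,-0.028],[0,0,0]],
  [[0,0,-0.03],[0,0,0]],
  [[0,0,-0.03],[0,0,0]],
])

```text
time_s: 14.65
position: [0.563, 0.3101, 0.0847]
tcp_rot: [[-0.905, 0.0, -0.425], [0.425, -0.0, -0.905], [-0.0, -1.0, 0.0]]
force: [0.0, -0.2, -4.2]
opening: 0.588
```

play_rows([
  [[0,0,-0.002],[0,0,0]],
  [[0,0,-0.004],[0,0,0]],
  [[0,0,-0.004],[0,0,0]],
])

```text
time_s: 15.02
position: [0.563, 0.31, 0.0806]
tcp_rot: [[-0.905, 0.0, -0.425], [0.425, -0.0, -0.905], [-0.0, -1.0, 0.0]]
force: [0.6, -0.8, -5.3]
opening: 0.59
```

play_rows([
  [[0,0,-0.002],[0,0,0]],
  [[0,0,-0.004],[0,0,0]],
  [[0,0,-0.006],[0,0,0]],
  [[0,0,-0.008],[0,0,0]],
  [[0,0,-0.008],[0,0,0]],
])

```text
time_s: 15.65
position: [0.5631, 0.31, 0.0725]
tcp_rot: [[-0.905, 0.0, -0.425], [0.425, -0.0, -0.905], [-0.0, -1.0, 0.0]]
force: [1.1, -2.3, -5.4]
opening: 0.591
```

play_rows([
  [[0,0,-0.003],[0,0,0]],
  [[0,0,-0.006],[0,0,0]],
  [[0,0,-0.009],[0,0,0]],
  [[0,0,-0.012],[0,0,0]],
  [[0,0,-0.015],[0,0,0]],
  [[0,0,-0.018],[0,0,0]],
  [[0,0,-0.02],[0,0,0]],
  [[0,0,-0.02],[0,0,0]],
])

```text
time_s: 16.65
position: [0.5631, 0.3099, 0.0525]
tcp_rot: [[-0.905, 0.0, -0.425], [0.425, -0.0, -0.905], [-0.0, -1.0, 0.0]]
force: [1.1, -4.0, -2.4]
opening: 0.592
```

play_rows([
  [[0,0,-0.001],[0,0,0]],
  [[0,0,-0.0015],[0,0,0]],
  [[0,0,-0.002],[0,0,0]],
  [[0,0,-0.002],[0,0,0]],
])

```text
time_s: 17.15
position: [0.5632, 0.3099, 0.051]
tcp_rot: [[-0.905, 0.0, -0.425], [0.425, -0.0, -0.905], [-0.001, -1.0, 0.0]]
force: [2.6, -4.4, -0.3]
opening: 0.593
```

play_rows([
  [[0,0,-0.0005],[0,0,0]],
  [[0,0,-0.001],[0,0,0]],
  [[0,0,-0.001],[0,0,0]],
])

```text
time_s: 17.52
position: [0.5632, 0.3098, 0.0509]
tcp_rot: [[-0.905, 0.0, -0.425], [0.425, -0.0, -0.905], [-0.001, -1.0, 0.0]]
force: [0.8, -6.0, 3.3]
opening: 0.592
```

play_rows([
  [[0,0,-0.0005],[0,0,0]],
  [[0,0,-0.001],[0,0,0]],
  [[0,0,-0.001],[0,0,0]],
])

```text
time_s: 17.9
position: [0.5632, 0.3098, 0.0508]
tcp_rot: [[-0.905, 0.001, -0.425], [0.425, -0.0, -0.905], [-0.001, -1.0, 0.0]]
force: [-0.3, -6.4, 8.7]
opening: 0.595
```

play_rows([
  [[0,0,0.001],[0,0,0]],
  [[0,0,0.001],[0,0,0]],
  [[0,0,0.001],[0,0,0]],
  [[0,0,0.001],[0,0,0]],
  [[0,0,0.001],[0,0,0]],
  [[0,0,0.001],[0,0,0]],
  [[0,0,0.03],[0,0,0]],
  [[0,0,0.07],[0,0,0]],
  [[0,0,0.12],[0,0,0]],
  [[0,0,0.17],[0,0,0]],
], gripper=0.087)

```text
time_s: 19.15
position: [0.5627, 0.31, 0.22]
tcp_rot: [[-0.905, -0.001, -0.425], [0.425, -0.0, -0.905], [0.001, -1.0, 0.0]]
force: [-0.3, 0.3, 0.5]
opening: 0.998
```

play_rows([
  [[0,0,0.02],[0,0,0]],
  [[0,0,0.02],[0,0,0]],
  [[0,0,0.02],[0,0,0]],
  [[0,0,0.02],[0,0,0]],
])

```text
time_s: 19.65
position: [0.562, 0.3098, 0.2367]
tcp_rot: [[-0.905, -0.004, -0.425], [0.425, -0.001, -0.905], [0.003, -1.0, 0.003]]
force: [0.7, 0.1, -0.5]
opening: 0.997
```

```bash
python3 snap.py fin
python3 - <<'E'
from h import *
c=dict(np.load("fin.npz"));W=pts(c,c["T"]);Z=W[...,2]
near=np.hypot(W[...,0]-.563,W[...,1]-.31)<.075
def rep(m,n):
    nn,l,st,ce=cv2.connectedComponentsWithStats(m.astype(np.uint8))
    for i in range(1,nn):
        if st[i,4]>60:
            q=W[l==i];r=cv2.minAreaRect(q[:,:2].astype(np.float32));print(n,st[i,4],np.round(r[0],4),np.round(r[1],4),round(r[2],1),"z",np.median(q[:,2]).round(4))
rep(near&(Z>.06)&(Z<.072),"cheek");rep(near&(Z>.0175)&(Z<.028),"flange");rep(near&(Z>.051)&(Z<.0575),"bosstop")
f=c["frame"];save("fincrop",cv2.resize(f[60:260,170:470],None,fx=2.5,fy=2.5,interpolation=cv2.INTER_CUBIC))
E
```

```text
19.65 [0.56195262 0.30976892 0.23674482] 154.83686981363905 0.35220317425958375 [0.52889096 0.23997931 0.3953875 ] [289.66567948   0.         323.3955092 ]
cheek 576 [0.5469 0.2753] [0.0103 0.0692] 64.5 z 0.0663
cheek 518 [0.5789 0.3433] [0.0099 0.069 ] 65.0 z 0.0662
flange 820 [0.5638 0.313 ] [0.0609 0.0702] 64.6 z 0.0225
bosstop 994 [0.5629 0.3106] [0.0518 0.0511] 64.8 z 0.0541
bosstop 86 [0.5773 0.3395] [0.0012 0.0684] 65.2 z 0.0538
```

View pics/fincrop.png

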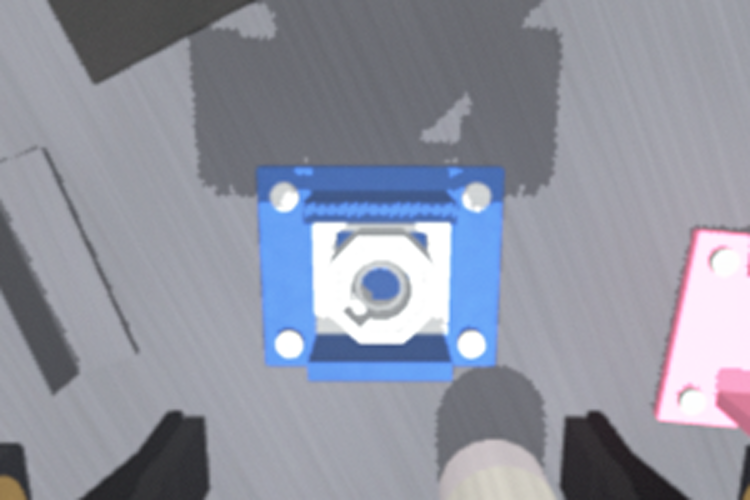

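The crop shows the hub seated between the cheeks, with the shaft through the bore at (380,287) and the key in the keyway at (355,313). The flange top is at 22.5 mm and the boss top at 54 mm, which match fully home (22 and 54).

```bash
python3 -c "
from rig import *
print(hand_in())"
```

```text
the job is handed in; nothing more can be done
None
```

The job is done and handed in at about 20 s on the robot's clock. I took hub_a, the rack hub nearest the mat, whose keyway has the same hand as the shaft's key. I set it down on the mat and let go, then took it again across the other flats and lowered it slowly over the keyed shaft. The gripper is now open and clear of it.

- **Seating:** The last wrist view shows the key in the keyway. The flange top is at 22.5 mm (22 expected) and the boss top at 54.1 mm (54 expected). The flange is square to the cheeks within about 0.2°.
- **Forces:** Contact at the end stayed under 11 N. The highest reading I saw was about 12 N, when setting the hub on the mat.
- **Disagreement:** The measured flange centre was about 3 mm off the shaft axis, but a cheek partly hid the flange. The boss centre agreed within about 0.6 mm.
- **Not checked:** I did not photograph the rack again at the end. I went in among the other two hubs only once, to take hub_a, and read no unusual force there.

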